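# Pack the crucible kit into its two-tier case

### The arm

A 6-joint arm with a two-finger parallel gripper is mounted at the origin on a cart in front of the work surface, level with it; the furniture and walls round the work are solid. World frame = base frame: x ahead of the robot, y to its left, z up, the work surface at z = 0. Lengths are in mm, angles in rad, forces in N, time in s.
With the tool pointing down it reaches from about 300 to 825 mm from the base axis. Payload 5.4 kg.
Tool frame: the origin (TCP) lies at the very end of the fingers, on their centre line; the grasp point (between the pads) lies 19 mm behind it; z points along the fingers, y is the line along which they close (so a half turn about z gives the same grasp; the last joint's range is limited). The gripper opens to 92 mm and grips with 3 to 60 N. Pads are 20 mm wide; open, the fingers measure 128 mm over their backs; the gripper's body (75 mm by 189 mm) begins 69 mm behind the grasp point.
Start: joints at [0.912, 0.158, 1.597, -0, 1.386, -0.21], TCP at [249.491, 518.035, 214.601] pointing down, gripper open.
Joint ranges: [-2.91, 2.91], [-0.94, 2.29], [0.18, 2.7], [-1.29, 4.43], [0.17, 2.64], [-3, 3]. Speed limits (rad/s): [2.57, 2.57, 3.14, 3.14, 3.14, 3.14].

### API

Orientations are given as a unit quaternion [w, x, y, z].
In Python, from workcell import arm gives the robot as it stands.
- The arm moves only by the shell command python3 -m pendant 'ROWS'. ROWS is text: rows parted by semicolons, each of 5 numbers parted by spaces: the opening in per cent of the stroke, from 0 (shut) to 100 (fully open), then the shift along the world's x, y, z in m, then the turn about the world's z in rad. In form: gripper dx dy dz yaw; .... A call has 1 to 8 rows; each row shifts and turns the commanded pose from where the row before left it; what a row does not reach is not made up. A row lasts 1/8 s, in which the tool goes at most 62.5 mm and 10.7 degrees, less where a joint would pass 70% of its speed; a pose out of reach is approached as far as the arm can. A call is refused whole if a number of a shift passes 0.0625 or a number of a turn 0.188, either way. A call with a gripper value outside its range is refused whole. The fingers move at their own pace and stop on an object; the grip force is fixed at half the most. Time passes only in rows, so rows that do not move let the fingers close. It gives the time, the measured TCP pose, the force, the opening and the grip force at its end, in the units of the state.
- arm.state(): the state, without advancing time (a new reading comes with each control period).
- arm.get_image(name): name is "scene" or "top"; returns a dict with "img" (384x512x3 uint8, red, green, blue), "fx", "fy", "cx", "cy" (pixels), "R" (3x3) and "t" (3): a world point X has camera coordinates R X + t. Camera axes: x right, y down, z forward; pixel columns grow to the right and rows downward; lengths in mm; the calibration is good to about 2 mm. A picture is of the moment at which its call begins. There is no depth.
- arm.hand_in(): hands the job in; it is judged then, once.
The state is a dict: "clock": time; "q": joint angles; "qd": joint speeds; "tau": joint torques, N m; "tcp_pos": TCP position; "tool_rot": TCP orientation; "ft_force": force on the tool from outside, world axes, zero at the start; "moment": the same for the moment, N m; "grip_width": opening from 0.0 (shut) to 1.0 (fully open); "finger_force": force on a finger pad.
Only numpy, scipy, OpenCV 4.12 (cv2) and the standard library are available. Lean on these libraries where they do the work, as an engineer would, in place of code of your own. Each camera call takes 0.05 s, during which the arm holds its last target. There are 200 camera calls.

### The job

Pack the crucible kit away after the practical. In the grey two-tier case, lift the clear hinged flap and stand the porcelain crucible in the small round recess and the red-capped white jar in the large round recess underneath it, then shut the flap again. On the open upper tier, lay the forceps flat along the long narrow bay and the stopwatch face up in the squarish bay, each inside its corner lips.

Things in the scene. Friction and masses are not known exactly. Their poses are not given: they have to be found in the camera images.
- crucible_center (a point): White porcelain crucible, a cup 44 mm across the rim, narrowing to a 25 mm foot, 32 mm high, about 30 g, standing upright on the bench. The point is its centre, 16 mm above its foot; z up. (A tall fume box fills the left of the bench from x = 0.55 m on, y above 0.24 m: keep the arm clear of it.)
- jar_center (a point): Squat white plastic jar with a red screw cap, round, 44 mm across, 59 mm high, about 95 g, standing upright on the bench. The point is its centre, 29.5 mm above its foot; z up.
- forceps_center (a point): Steel forceps lying flat on the bench, 136 mm long, 17 mm across at the widest (the middle), 10 mm high, about 20 g. The point is its centre, 5 mm above its underside; its y axis runs along its length, x across, z up.
- stopwatch_center (a point): Black stopwatch lying face up on the bench, rounded, 73 mm along its x axis, 62 mm along its y axis, 18 mm high, about 70 g. The point is its centre, 9 mm above its underside; z up out of the face.
- crucible_seat_floor (a point): Small round recess, 42 mm wide, 8 mm deep, in a white block on the floor of the case's deep tier (220 x 130 mm inside, walls 72 mm high). Point: centre of the recess floor, 24 mm above the bench. Axes are the case's: x parallel to the hinge, y from the tab side towards the upper tier. The two recesses lie side by side along x, 109 mm apart, each 55 mm from its end wall, 65 mm from the long walls.
- jar_seat_floor (a point): Large round recess, 60 mm wide, 8 mm deep, with a dark pad, in a white block beside the small one in the deep tier; which of the two is at which end varies. Point: centre of the recess floor, 10 mm above the bench; axes as for the small recess. 62 mm of free height lies between this floor and the shut flap.
- forceps_bay_floor (a point): Long narrow bay on the upper tier: a light insert with four white corner lips, 8 mm high, round a dark pocket 160 mm along this point's x by 36 mm along y; the middle 85 mm of its long sides is open for fingers. Point: centre of the bay floor, 51 mm above the bench; axes are the case's. The case's rim is 9 mm higher. The two bays lie side by side along y, 94 mm apart; which is which varies.
- stopwatch_bay_floor (a point): Squarish bay on the upper tier: a light insert with four white corner lips, 8 mm high, round a dark pocket 78 mm along this point's x by 85 mm along y (the stopwatch's 73 mm side goes along y, either way round); the middle 45 mm of each side is open for fingers. Point: centre of the bay floor, 51 mm above the bench; axes are the case's.
- flap (a joint): Opening of the clear, dark-framed flap over the deep tier, rad: 0 shut, 2.3 fully open. Hinge between the tiers, along the case's x, 75 mm above the bench; 136 mm to the free edge, 228 mm wide, 140 g. It swings up and over towards the upper tier. Damped, almost no friction: let go before upright it sinks shut in a second or two, well past upright it rests open, leaning over the upper tier.
- flap_tab (a point): Dark thumb tab amid the flap's free edge, 30 mm wide along x (parallel to the hinge), 8 mm thick, 44 mm long, outside the case's wall. Point: on the tab 30 mm beyond the edge, 166 mm from the hinge axis, 75 mm above the bench when shut. Turns with the flap: y points to the hinge, z out of its upper face. Pinched by its sides (along x) it can turn between the fingers.
There are look-alikes about, which are no part of the job. Of the things that look like the part that bears jar_center, the smaller one is meant. Of the things that look like the part that bears crucible_center, the smaller one is meant.

How it is judged (in metres and radians):
On the way, in this order (a step that is already met when the one before it is completed fails the run):
1. the flap is lifted (value of joint flap above 1.2 rad), for 0.1 s.
2. crucible and jar both stand in their recesses in the deep tier (horizontal distance between crucible_center and crucible_seat_floor below 0.012 m and z of crucible_center in the frame of crucible_seat_floor below 0.021 m and horizontal distance between jar_center and jar_seat_floor below 0.012 m and z of jar_center in the frame of jar_seat_floor below 0.0345 m), for 0.2 s.
At the end, for the whole second after the job is handed in: Flap shut (0.05 rad); crucible and jar upright (0.12 rad) on the floors of their own recesses, centres within 12 mm; forceps flat in the long bay (centre 18 mm, lengthwise 0.26 rad), stopwatch flat, face up in the squarish bay (centre 14 mm), neither resting on the lips; all at rest (all of step 2 and value of joint flap below 0.05 rad and z of crucible_center in the frame of crucible_seat_floor above 0.011 m and angle between each of crucible_center, jar_center, forceps_center's own z axis and vertical below 0.12 rad and z of jar_center in the frame of jar_seat_floor above 0.0245 m and horizontal distance between forceps_center and forceps_bay_floor below 0.018 m and z of forceps_center in the frame of forceps_bay_floor below 0.009 m and angle between the y axis of forceps_center and the x axis of forceps_bay_floor, either way round below 0.26 rad and horizontal distance between stopwatch_center and stopwatch_bay_floor below 0.014 m and z of stopwatch_center in the frame of stopwatch_bay_floor below 0.0135 m and angle between stopwatch_center's own z axis and vertical below 0.1 rad and velocity of joint flap below 0.05 rad/s and linear speed of each of crucible, jar, forceps, stopwatch below 0.02 m/s); the robot touches nothing.
It also fails if it takes over 138 s, if anything falls off the work surface, if the arm or the gripper's body presses on something with over 40 N, if the wrist force passes 120 N, or if a joint passes its speed limit or range.

## Working session

There is one attempt and no reset: what is moved stays moved. The work goes in short steps, Python scripts to look and compute and a shell command to move; the robot and the scene stay as the last step left them, time stands still between calls to the robot, and variables do not carry over. Pictures are saved under pics/ and viewed, at most 14 in all, crops included, and the job is handed in when it is done.

```bash
ls; mkdir -p pics; cat > h.py <<'E'
import numpy as np, cv2
from workcell import arm
def grab(n):
    d=arm.get_image(n); np.savez(f'{n}.npz',**{k:np.array(v) for k,v in d.items()}); return d
def load(n): return np.load(f'{n}.npz')
def ray(d,u,v,z):
    R=np.array(d['R']);t=np.array(d['t']).ravel()
    c=-R.T@t; r=R.T@np.array([(u-d['cx'])/d['fx'],(v-d['cy'])/d['fy'],1]); return c+r*(z-c[2])/r[2]
def proj(d,X):
    p=np.array(d['R'])@np.array(X,float)+np.array(d['t']).ravel(); return np.array([d['fx']*p[0]/p[2]+d['cx'],d['fy']*p[1]/p[2]+d['cy']])
def tri(d1,p1,d2,p2):
    A=[];b=[]
    for d,p in((d1,p1),(d2,p2)):
        R=np.array(d['R']);t=np.array(d['t']).ravel();c=-R.T@t
        r=R.T@np.array([(p[0]-d['cx'])/d['fx'],(p[1]-d['cy'])/d['fy'],1]);r/=np.linalg.norm(r)
        P=np.eye(3)-np.outer(r,r);A.append(P);b.append(P@c)
    X=np.linalg.lstsq(np.vstack(A),np.hstack(b),rcond=None)[0]
    return X
E
python3 - <<'E'
from h import *
for n in('top','scene'):
    d=grab(n); cv2.imwrite(f'pics/{n}0.png',cv2.resize(d['img'][...,::-1],(800,600),interpolation=cv2.INTER_CUBIC))
    R=np.array(d['R']);print(n,-R.T@np.array(d['t']).ravel(),R.round(2).tolist(),d['fx'],d['cx'],d['cy'])
print(arm.state())
E
```

```text
pics
top [ 319.95016123  -99.72013607 1412.38831458] [[0.01, -1.0, 0.01], [-0.99, -0.01, -0.13], [0.13, -0.01, -0.99]] 433.8105799735831 249.22829515591351 188.4644059787233
scene [-112.82222465 -702.79302511  653.19857553] [[0.68, -0.73, 0.0], [-0.41, -0.39, -0.83], [0.6, 0.57, -0.56]] 368.61939727965046 256.8046470259555 191.15788743076698
{'clock': 0.1, 'q': array([ 9.11870635e-01,  1.58976224e-01,  1.59808198e+00, -2.19392553e-05,
        1.38619511e+00, -2.10092852e-01]), 'qd': array([-1.14612134e-03, -1.53414990e-03, -2.63718664e-03, -3.32260386e-04,
        1.36274210e-03, -5.66869645e-07]), 'tau': array([-6.02370383e-04, -3.86502206e+01, -3.22960746e+01,  7.02827959e-02,
        3.38816224e-02, -3.71550573e-05]), 'tcp_pos': array([249.1746743 , 517.58906942, 213.73506594]), 'tool_rot': array([-3.39760136e-04,  2.22535405e-01,  9.74924255e-01, -7.57711070e-04]), 'ft_force': array([0.26158025, 0.24886251, 0.10192656]), 'moment': array([-0.0138199 ,  0.04603626,  0.02068876]), 'finger_force': 0.0, 'grip_width': 1.0018510262027263}
```

View pics/top0.png

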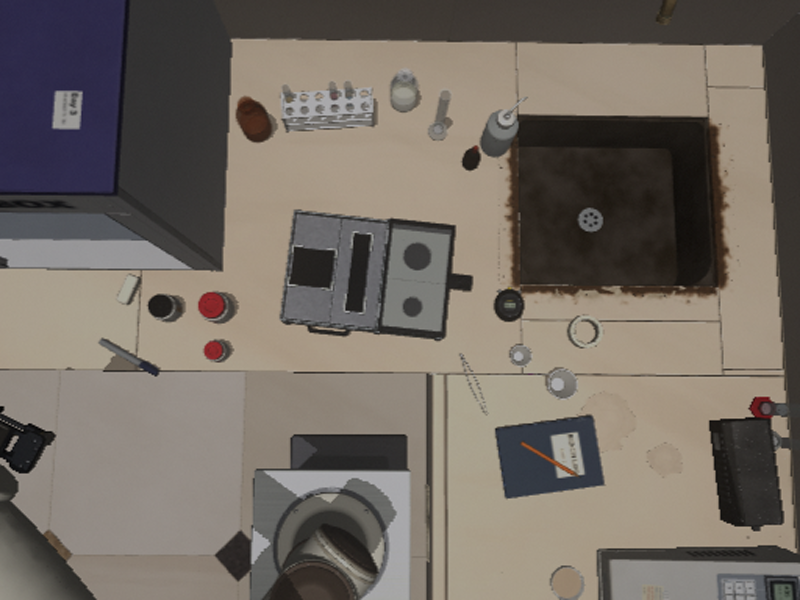

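View pics/scene0.png

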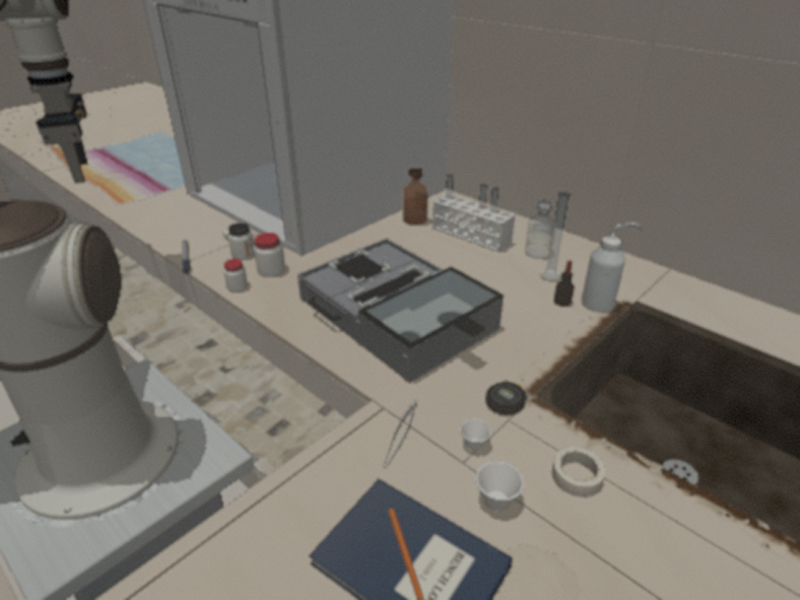

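Candidates, in pixels of the enlarged pictures:
- **Red-capped jars:** top (213,306) and (216,349). The second is smaller, so it is the one meant. The black-capped jar at (163,306) is not.
- **Crucibles:** top (519,354) and (561,382). The first is smaller, so it is the one meant. The ring at (585,331) is not.
- **Stopwatch:** (509,305). **Forceps:** (474,385).
- **Case:** (370,275), with the tab at (461,282) on the −y side. The large recess is at the far end and the small one at the near end. The narrow bay sits next to the hinge, and the squarish bay is at the left.

Next I'll take the confirming crops and the mask measurements.

```bash
python3 - <<'E'
from h import *
def tile(d,x0,y0,w,h,s):
    t=cv2.resize(d['img'][y0:y0+h,x0:x0+w,::-1],None,fx=s,fy=s,interpolation=cv2.INTER_CUBIC)
    t=cv2.convertScaleAbs(t,alpha=1.3)
    for k in range(0,w,10): cv2.line(t,(k*s,0),(k*s,6 if k%50 else 14),(0,0,255),1)
    for k in range(0,h,10): cv2.line(t,(0,k*s),(6 if k%50 else 14,k*s),(0,0,255),1)
    return t
T,S=load('top'),load('scene')
a=np.hstack([tile(T,280,175,100,75,4),tile(T,80,175,100,75,4)]);b=np.hstack([tile(S,235,230,160,120,2)[:240,:320],tile(S,130,130,80,60,4)[:240,:320]])
b=np.pad(b,((0,0),(0,800-b.shape[1]),(0,0)))
cv2.imwrite('pics/items.png',np.vstack([a,b]))
c=tile(T,175,130,130,90,6)[:, :780];cv2.imwrite('pics/caseT.png',c)
cv2.imwrite('pics/caseS.png',tile(S,185,150,145,100,5))
for n,d in(('top',T),('scene',S)):
    hsv=cv2.cvtColor(d['img'],cv2.COLOR_RGB2HSV)
    m=(((hsv[...,0]<8)|(hsv[...,0]>172))&(hsv[...,1]>140)&(hsv[...,2]>70)).astype(np.uint8)
    N,L,st,c=cv2.connectedComponentsWithStats(m)
    for i in range(1,N):
        if st[i,4]>20:print(n,'red',st[i],c[i].round(1))
    m=((hsv[...,2]<62)).astype(np.uint8);N,L,st,c=cv2.connectedComponentsWithStats(m)
    for i in range(1,N):
        if 60<st[i,4]<2500:print(n,'dark',st[i],c[i].round(1))
    m=((hsv[...,1]<35)&(hsv[...,2]>95)).astype(np.uint8);N,L,st,c=cv2.connectedComponentsWithStats(m)
    for i in range(1,N):
        if 40<st[i,4]<3000:print(n,'white',st[i],c[i].round(1))
E
```

```text
top red [127 187  16  16 207] [134.7 194.8]
top red [131 219  11  11 101] [136.1 223.8]
top red [480 254  14  14  90] [485.5 260. ]
top dark [153  65  20  26 186] [163.7  77. ]
top dark [296  95  11  14 116] [301.1 101.7]
top dark [228 140  74  78 764] [270.1 181.1]
top dark [221 149  16  51 528] [228.8 174.1]
top dark [259 156  16  16 203] [266.4 163.7]
top dark [185 158  29  26 626] [199.4 170.8]
top dark [317 185  18  21 263] [325.3 195. ]
top dark [ 95 189  16  14 177] [102.3 195.5]
top dark [258 191  11  11  94] [263.1 195.9]
top dark [197 208  27   7  70] [210.2 211.8]
top dark [ 66 231  37  10  92] [ 90.4 235.7]
top dark [273 239   1  71  71] [273. 274.]
top dark [  0 265  35  38 767] [ 14.1 283.9]
top dark [ 164  278   97   23 1514] [226.  289.2]
top dark [  0 298  61  86 935] [ 24.8 345. ]
top dark [216 313  30  27 109] [232.6 322.9]
top dark [ 168  319   74   65 1986] [204.8 355.2]
top dark [138 340  23  32 422] [151.  355.5]
top dark [ 385  349  127   35 1028] [449.  355.5]
top dark [489 368  23  16 160] [499.5 375. ]
top white [250  43  17  28 351] [258.   57.6]
top white
[... 1602 characters left out ...]
93] [14.9 13.8]
scene white [   0   14   37   72 1393] [11.7 47.7]
scene white [ 237  174   78   42 1582] [274.9 194.6]
scene white [312 233  18  14  91] [319.5 239.9]
scene white [176 268   9  11  44] [180.2 272.3]
scene white [424 294  23  16 176] [436.2 300.4]
scene white [390 316  21  22 146] [398.7 327.4]
scene white [406 325  18  34 121] [416.  339.5]
scene white [373 328  31  29 139] [385.  342.6]
scene white [ 264  341   40   43 1097] [282.2 363.2]
scene white [429 350  14  15  50] [435.6 356.5]
scene white [402 356  21  26 147] [413.  369.6]
scene white [435 365  14  19  59] [440.2 373.4]
scene white [252 366  14  18 141] [258.8 375.8]
scene white [324 372  10  12  46] [328.3 377.9]
```

View pics/items.png

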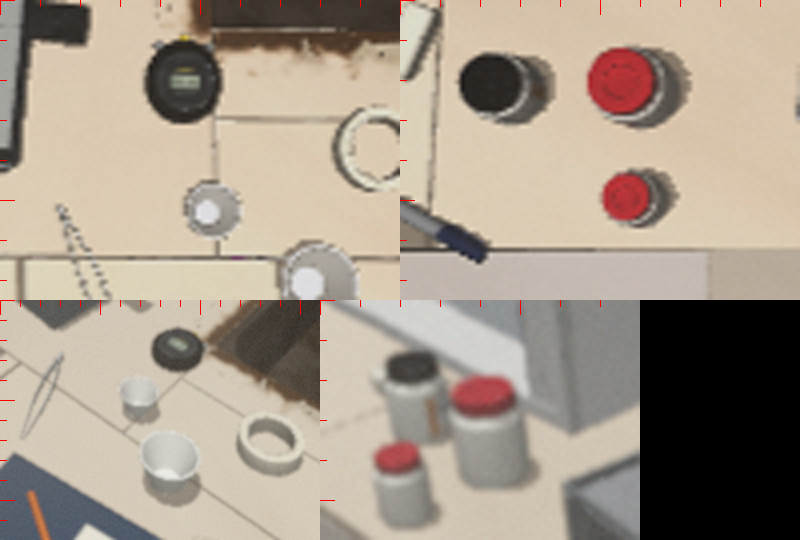

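View pics/caseT.png

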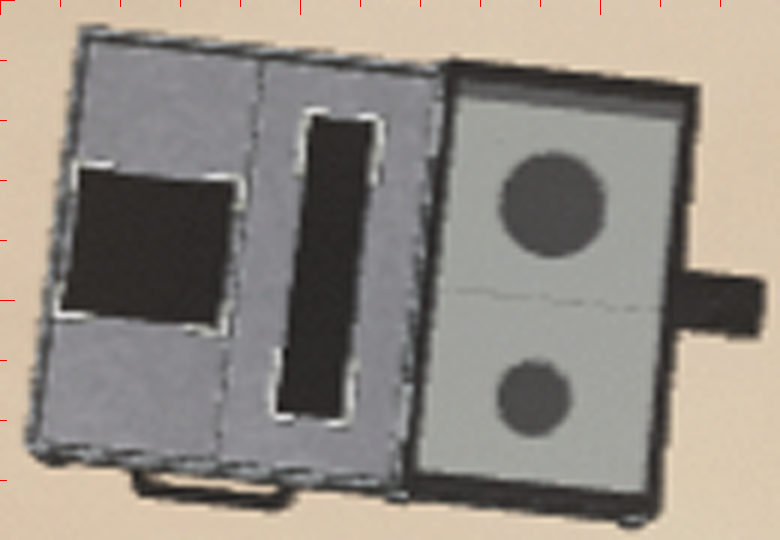

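View pics/caseS.png

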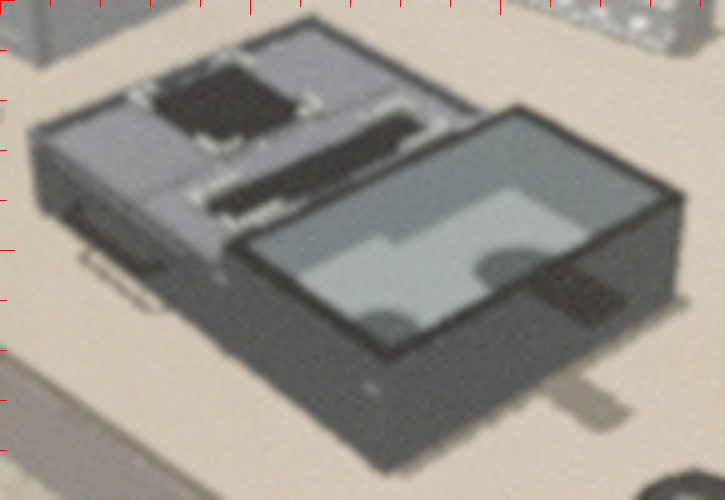

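The crops confirm the small crucible at native top (333,227) and the small red jar at top (136,224); each is clearly smaller than its twin. The recesses show at top (266.4,163.7) and (263.1,195.9), and the bay pockets at (199.4,170.8) and (228.8,174.1). The tab centre is about (295.5,181), and the stopwatch crown points up in the picture, at (326,185).

```bash
python3 - <<'E'
from h import *
T,S=load('top'),load('scene')
np.set_printoptions(precision=1,suppress=True)
cT=lambda x,y:((x+.5)/6-.5+175,(y+.5)/6-.5+130)
cS=lambda x,y:((x+.5)/5-.5+185,(y+.5)/5-.5+150)
print('sw bay',tri(T,(199.4,170.8),S,(229.7,170.8)),ray(T,199.4,170.8,51))
print('fc bay',tri(T,(228.8,174.1),S,(248.7,183.6)),ray(T,228.8,174.1,51))
print('big rec',ray(T,266.4,163.7,10),'small',ray(T,263.1,195.9,24))
F=[(447,62),(697,88),(657,522),(406,497)];G=[(517,106),(684,197),(390,357),(232,243)]
P=[tri(T,cT(*f),S,cS(*g)) for f,g in zip(F,G)]
for p,f in zip(P,F):print('frame',p,ray(T,*cT(*f),76))
print('tab tip top',ray(T,*cT(762,307),75),ray(T,*cT(683,304),75))
print('jar cap',tri(T,(136.1,223.8),S,(148.7,168.5)),ray(T,136.1,223.8,59))
print('sw',tri(T,(325.3,195),S,(323.5,258.5)),ray(T,325.3,195,12))
# crucible rims
print('cruc top view ray z32',ray(T,332.6,227.1,32))
# rim in scene crop: tile (139,382)/2
print('cruc rim tri',tri(T,(332.6,227.3),S,(235+139/2-.3,230+84/2-.3)))
img=T['img'];hsv=cv2.cvtColor(img,cv2.COLOR_RGB2HSV)
m=(hsv[...,2]<75).astype(np.uint8);m[:180]=0;m[212:]=0;m[:,:312]=0;m[:,345:]=0
N,L,st,c=cv2.connectedComponentsWithStats(m);i=1+np.argmax(st[1:,4]);cn=cv2.findContours((L==i).astype(np.uint8),0,1)[0][0]
print(cv2.minAreaRect(cn),cv2.fitEllipse(cn),c[i])
# crucible: brightness vs bench, saturation
for nm,d,b in(('T',T,(315,212,350,242)),('S',S,(285,255,330,300))):
    x0,y0,x1,y1=b;h=cv2.cvtColor(d['img'],cv2.COLOR_RGB2HSV)[y0:y1,x0:x1]
    m=(h[...,1]<30).astype(np.uint8);N,L,st,c=cv2.connectedComponentsWithStats(m);i=1+np.argmax(st[1:,4]);print(nm,st[i],c[i]+[x0,y0])
# forceps: deviation from local background
for nm,d,b in(('T',T,(290,218,325,272)),('S',S,(240,248,272,305))):
    x0,y0,x1,y1=b;g=cv2.cvtColor(d['img'],cv2.COLOR_RGB2HSV)[y0:y1,x0:x1]
    bh=cv2.morphologyEx(cv2.cvtColor(d['img'],cv2.COLOR_RGB2GRAY),cv2.MORPH_BLACKHAT,np.ones((9,9)))[y0:y1,x0:x1]
    s=(g[...,1]<50)
    ys,xs=np.where(s);print(nm,len(xs))
    if len(xs)>5:
        p=np.c_[xs,ys].astype(np.float32);print(xs.min()+x0,xs.max()+x0,ys.min()+y0,ys.max()+y0,p.mean(0)+[x0,y0],cv2.fitLine(p,2,0,.01,.01).ravel())
    for r in s[::2]:print(''.join('#' if v else '.' for v in r))
E
```

```text
sw bay [557.7  45.1  49.3] [556.5  45.7  51. ]
fc bay [548.2 -48.4  47.2] [546.8 -47.9  51. ]
big rec [ 589.4 -169.4   10. ] small [ 481.2 -158.3   24. ]
frame [ 654.5 -112.1   71.7] [ 652.5 -111.2   76. ]
frame [ 641.7 -244.1   71.8] [ 639.9 -242.8   76. ]
frame [ 414.1 -223.4   78.1] [ 411.5 -221.1   76. ]
frame [426.8 -95.   78.2] [423.3 -92.   76. ]
tab tip top [ 523.9 -276.2   75. ] [ 525.1 -235.    75. ]
jar cap [387.4 238.3  53. ] [386.3 237.3  59. ]
sw [ 490.4 -365.9   -8.4] [ 487.3 -361.4   12. ]
cruc top view ray z32 [ 382.4 -379.4   32. ]
cruc rim tri [ 383.3 -380.3   37.1]
((325.0, 195.0), (20.0, 18.0), 90.0) ((325.3066101074219, 194.9298553466797), (17.793947219848633, 20.239885330200195), 2.344231128692627) [325.3 195. ]
T [ 11   9  15  14 155] [333.1 227.3]
S [  9  12  21  22 330] [303.8 276.8]
T 1837
290 324 218 271 [307. 245.] [ 0.  1. 17. 27.]
############....##..##########.#.##
############.##.#..################
############.######################
###########.#######################
#########..##...###################
###################################
##########
[... 1061 characters left out ...]
#######
################################
################################
################################
################################
################################
################################
################################
################################
################################
################################
################################
################################
################################
################################
################################
################################
################################
################################
################################
################################
################################
```

```bash
python3 - <<'E'
from h import *
T,S=load('top'),load('scene');np.set_printoptions(precision=1,suppress=True)
a,b=(295.3,226.8),(311.5,264);c,d=(264.7,257),(245.8,298)
print(ray(T,*a,5),ray(T,*b,5),tri(T,a,S,c),tri(T,b,S,d),ray(S,*c,5),ray(S,*d,5))
E
python3 -m pendant '60 0.017 -0.05 0 -0.076;60 0.017 -0.05 0 -0.076;60 0.017 -0.05 0 -0.076;60 0.017 -0.05 0 -0.076;60 0.017 -0.05 0 -0.076;60 0.017 -0.05 0 -0.076;60 0.017 -0.05 0 -0.076;60 0.017 -0.05 0 -0.076'
python3 -m pendant '60 0.017 -0.05 0 -0.076;60 0.017 -0.05 0 -0.076;60 0.017 -0.05 0 -0.076;60 0.017 -0.05 0 -0.076;60 0.017 -0.05 0 -0.076;60 0.017 -0.05 0 -0.076;60 0.017 -0.05 0 -0.076;60 0.003 0.02 0 -0.0'
```

```text
[ 383.6 -263.8    5. ] [ 265.2 -315.     5. ] [ 383.7 -263.9    4.8] [ 264.8 -315.7   -0.4] [ 383.7 -264.2    5. ] [ 261.6 -318.9    5. ]
clock: 1.1
tcp_pos: [385.5, 116.4, 214.4]
tool_rot: [0.0, 0.505, 0.863, 0.0]
ft_force: [0.8, 0.6, -0.5]
grip_width: 0.598
finger_force: 0.0
clock: 2.1
tcp_pos: [507.4, -215.4, 213.3]
tool_rot: [-0.001, 0.715, 0.699, -0.0]
ft_force: [-0.2, 0.6, 0.2]
grip_width: 0.601
finger_force: 0.0
```

```bash
python3 -m pendant '60 0.0085 -0.0235 0 -0.04;60 0.008 -0.0235 0 -0.035;60 0 0 -0.04 0;60 0 0 -0.04 0;60 0 0 -0.03 0;60 0 0 -0.02 0;60 0 0 -0.015 0;60 0 0 -0.012 0'
python3 - <<'E'
from h import *
n=[]
for k in('top','scene'):
    d=grab(k)
    p=proj(d,[524,-262,75]);x,y=int(p[0])-50,int(p[1])-55
    n.append(cv2.resize(d['img'][max(y,0):y+110,max(0,x):x+100,::-1],(400,440),interpolation=cv2.INTER_CUBIC))
cv2.imwrite('pics/tab1.png',np.hstack(n))
E
```

```text
clock: 3.1
tcp_pos: [524.4, -258.9, 57.5]
tool_rot: [0.0, 0.739, 0.674, 0.0]
ft_force: [0.7, 0.1, 0.7]
grip_width: 0.596
finger_force: 0.0
```

View pics/tab1.png

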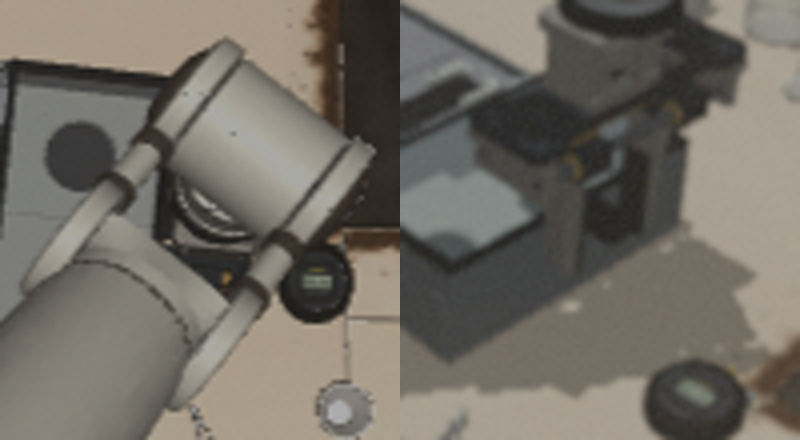

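```bash
python3 -m pendant '0 0 0 0 0;0 0 0 0 0;0 0 0 0 0;0 0 0 0 0'
python3 -m pendant '0 0 0.0015 0.016 0;0 0 0.002 0.016 0;0 0 0.005 0.0155 0;0 0.001 0.005 0.0155 0;0 0.001 0.008 0.014 0;0 0.001 0.008 0.014 0;0 0.001 0.0105 0.0125 0;0 0.001 0.0105 0.0125 0'
python3 -m pendant '0 0.001 0.0125 0.010 0;0 0.001 0.0125 0.010 0;0 0.0015 0.0145 0.0075 0;0 0.0015 0.0145 0.0075 0;0 0.0015 0.0155 0.0045 0;0 0.0015 0.0155 0.0045 0'
python3 - <<'E'
from h import *
d=grab('scene');cv2.imwrite('pics/s2.png',d['img'][60:300,130:450,::-1])
E
```

```text
clock: 3.7
tcp_pos: [527.0, -259.7, 59.3]
tool_rot: [0.003, 0.739, 0.673, 0.002]
ft_force: [8.0, 0.6, -1.2]
grip_width: 0.321
finger_force: 30.0
clock: 4.7
tcp_pos: [532.0, -208.9, 175.2]
tool_rot: [0.004, 0.739, 0.673, 0.002]
ft_force: [12.0, 1.2, -6.5]
grip_width: 0.322
finger_force: 30.0
clock: 5.45
tcp_pos: [540.5, -124.0, 218.7]
tool_rot: [0.004, 0.739, 0.674, 0.002]
ft_force: [14.7, -1.7, -10.8]
grip_width: 0.321
finger_force: 30.0
```

View pics/s2.png

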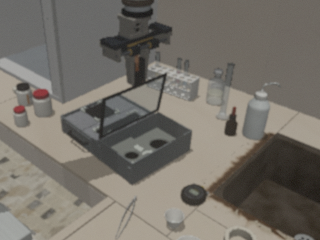

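The flap is lifted nearly upright and the tab is held in the fingers. I'll carry it over past upright and let go.

```bash
python3 -m pendant '0 0.0025 0.016 0.001 0;0 0.0025 0.016 0.001 0;0 0.0015 0.016 -0.002 0;0 0.0015 0.016 -0.002 0;0 0.0015 0.0155 -0.005 0;0 0.0015 0.0155 -0.005 0;0 0.0015 0.015 -0.007 0;0 0.0015 0.0145 -0.009 0'
python3 -m pendant '60 0 0 0 0;60 0 0 0 0;60 0 0 0.005 0;60 0 0 0.03 0;60 0 0 0.05 0;60 0 0 0.05 0;60 0 0 0 0;60 0 0 0 0'
python3 - <<'E'
from h import *
d=grab('scene');cv2.imwrite('pics/s3.png',d['img'][60:300,130:450,::-1])
E
```

```text
clock: 6.5
tcp_pos: [553.2, 1.3, 191.1]
tool_rot: [0.003, 0.739, 0.673, 0.002]
ft_force: [6.1, -1.6, 0.6]
grip_width: 0.321
finger_force: 30.0
clock: 7.5
tcp_pos: [550.6, 0.9, 324.0]
tool_rot: [-0.0, 0.739, 0.673, -0.0]
ft_force: [-0.2, 0.9, 0.3]
grip_width: 0.6
finger_force: 0.0
```

View pics/s3.png

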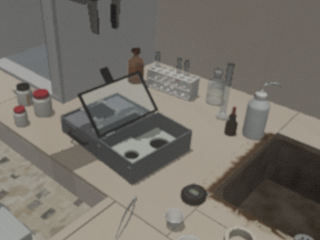

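The flap rests open, leaning over the upper tier. Next is the jar.

```bash
python3 -m pendant '70 -0.0205 0.0296 0 0;70 -0.0205 0.0296 0 0;70 -0.0205 0.0296 0 0;70 -0.0205 0.0296 0 0;70 -0.0205 0.0296 0 0;70 -0.0205 0.0296 0 0;70 -0.0205 0.0296 0 0;70 -0.0205 0.0296 0 0'
python3 -m pendant '70 0 0 -0.05 0;70 0 0 -0.05 0;70 0 0 -0.05 0;70 0 0 -0.04 0;70 0 0 -0.025 0;70 0 0 0 0'
python3 - <<'E'
from h import *
np.set_printoptions(precision=1,suppress=True)
st=arm.state();print(st['tcp_pos'])
T,S=grab('top'),grab('scene')
h=cv2.cvtColor(T['img'],cv2.COLOR_RGB2HSV)
x0,y0,x1,y1=240,145,300,215
g=cv2.cvtColor(T['img'],cv2.COLOR_RGB2GRAY)[y0:y1,x0:x1]
m=(g<85).astype(np.uint8);N,L,s,c=cv2.connectedComponentsWithStats(m)
for i in range(1,N):
    if s[i,4]>40:print(s[i],c[i]+[x0,y0],ray(T,*(c[i]+[x0,y0]),10),ray(T,*(c[i]+[x0,y0]),24))
A=cv2.resize(T['img'][140:240,90:310,::-1],None,fx=3.6,fy=3,interpolation=cv2.INTER_CUBIC)
B=cv2.resize(S['img'][100:220,120:330,::-1],None,fx=2.4,fy=2.4,interpolation=cv2.INTER_CUBIC)
B=np.pad(B,((0,0),(0,A.shape[1]-B.shape[1]),(0,0)))
cv2.imwrite('pics/jar1.png',np.vstack([A,B]))
E
```

```text
clock: 8.55
tcp_pos: [385.4, 238.4, 322.6]
tool_rot: [-0.001, 0.739, 0.673, -0.002]
ft_force: [0.4, -0.5, -0.4]
grip_width: 0.703
finger_force: 0.0
clock: 9.3
tcp_pos: [383.8, 236.9, 106.2]
tool_rot: [-0.002, 0.739, 0.673, -0.004]
ft_force: [-0.1, 0.2, 0.9]
grip_width: 0.7
finger_force: 0.0
[383.8 236.9 106.2]
[  0   0  51  70 591] [260.6 174.2] [ 554.4 -150.3   10. ] [ 552.  -149.8   24. ]
[ 18  10  18  18 243] [266.5 163.6] [ 589.7 -169.7   10. ] [ 587. -169.   24.]
[ 18  45  12  13 121] [263.3 196. ] [ 482.6 -159.5   10. ] [ 480.9 -158.9   24. ]
```

View pics/jar1.png

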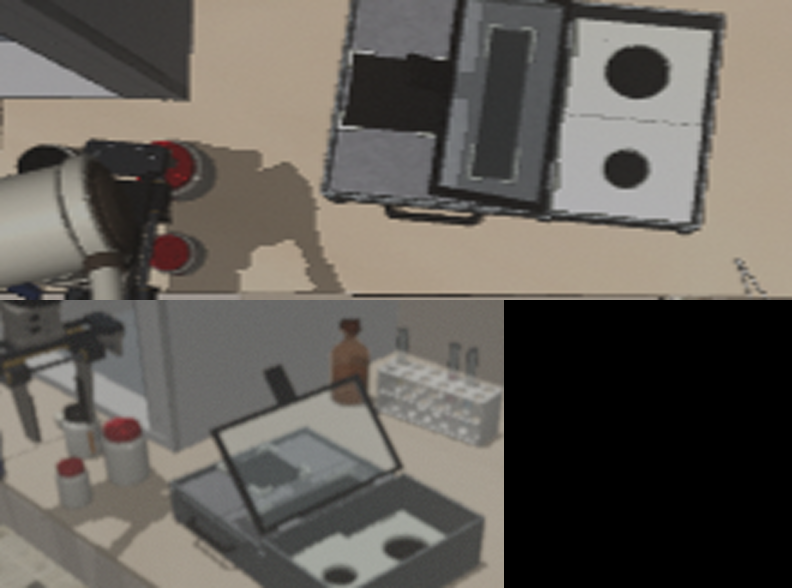

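```bash
python3 - <<'E'
from h import *
S=load('scene');np.set_printoptions(precision=1,suppress=True)
k=lambda p:((p-[120,100])*2.4)
t=np.array([383.8,236.9,106.2]);u=np.array([.995,-.093,0])
print(k(proj(S,t)),k(proj(S,t+u*33)),k(proj(S,t-u*33)),'cap',k(proj(S,[386.5,237.5,59])))
E
```

```text
[ 59.6 130.3] [ 82.7 122.3] [ 35.8 138.6] cap [ 67.2 161. ]
```

The fingertips in the picture agree with the calibration, and the jar sits between them. I'll go down and grip.

```bash
python3 -m pendant '70 0.002 0.001 -0.03 0;70 0.001 0 -0.03 0;70 0 0 -0.02 0;70 0 0 -0.01 0;0 0 0 0 0;0 0 0 0 0;0 0 0 0 0;0 0 0 0 0'
python3 -m pendant '0 0 0 0.02 0;0 0 0 0.05 0;0 0 0 0.06 0;0 0 0 0.06 0;0 0 0 0.05 0'
```

```text
clock: 10.4
tcp_pos: [390.7, 239.1, 20.7]
tool_rot: [0.0, 0.739, 0.673, 0.001]
ft_force: [-1.2, -0.3, 5.9]
grip_width: 0.444
finger_force: 29.9
clock: 11.02
tcp_pos: [390.2, 238.9, 262.3]
tool_rot: [0.001, 0.739, 0.673, 0.001]
ft_force: [0.7, 0.8, -1.1]
grip_width: 0.444
finger_force: 29.7
```

```bash
python3 -m pendant '0 0.022 -0.0454 0 0;0 0.022 -0.0454 0 0;0 0.022 -0.0454 0 0;0 0.022 -0.0454 0 0;0 0.022 -0.0454 0 0;0 0.022 -0.0454 0 0;0 0.022 -0.0454 0 0;0 0.022 -0.0454 0 0'
python3 -m pendant '0 0.022 -0.0454 0 0;0 0 0 0 0;0 0 0 0 0'
```

```text
clock: 12.02
tcp_pos: [566.5, -126.0, 259.5]
tool_rot: [0.0, 0.739, 0.673, 0.0]
ft_force: [0.5, 0.4, -0.2]
grip_width: 0.441
finger_force: 29.7
clock: 12.4
tcp_pos: [587.7, -169.3, 259.2]
tool_rot: [-0.0, 0.739, 0.673, 0.0]
ft_force: [0.6, 0.3, -1.0]
grip_width: 0.444
finger_force: 29.7
```

```bash
python3 - <<'E'
from h import *
T,S=grab('top'),grab('scene');np.set_printoptions(precision=1,suppress=True)
for n,d in(('T',T),('S',S)):
    hsv=cv2.cvtColor(d['img'],cv2.COLOR_RGB2HSV)
    m=(((hsv[...,0]<8)|(hsv[...,0]>172))&(hsv[...,1]>130)&(hsv[...,2]>50)).astype(np.uint8);N,L,s,c=cv2.connectedComponentsWithStats(m)
    for i in range(1,N):
        if s[i,4]>8:print(n,s[i],c[i])
st=arm.state()['tcp_pos'];print(st,proj(S,st+[0,0,38]))
c=proj(S,st).astype(int);x,y=max(c[0]-70,0),max(c[1]-60,0)
cv2.imwrite('pics/jar2.png',cv2.resize(S['img'][y:y+140,x:x+140,::-1],None,fx=4,fy=4,interpolation=cv2.INTER_CUBIC));print(x,y)
E
```

```text
T [127 187  17  16 210] [134.8 194.8]
T [480 254  14  14 102] [485.3 260.1]
S [291 112   9   6  50] [295.  114.4]
S [164 150  14   7  68] [170.3 152.7]
[ 587.7 -168.6  259.7] [292.5 111.6]
221 65
```

View pics/jar2.png

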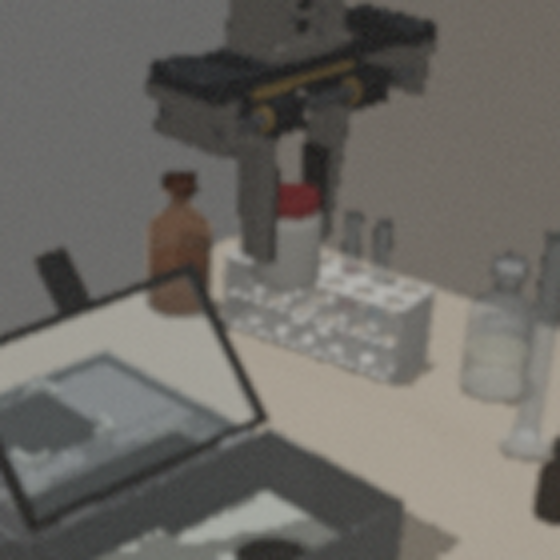

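```bash
python3 -m pendant '0 0.002 -0.001 -0.05 0;0 0 0 -0.05 0;0 0 0 -0.05 0;0 0 0 -0.035 0;0 0 0 -0.02 0;0 0 0 -0.01 0;0 0 0 0 0'
```

```text
clock: 13.38
tcp_pos: [590.4, -170.7, 45.2]
tool_rot: [0.0, 0.739, 0.674, 0.0]
ft_force: [0.7, -0.1, -1.2]
grip_width: 0.443
finger_force: 29.7
```

```bash
python3 -m pendant '0 0 0 -0.008 0;0 0 0 -0.004 0;0 0 0 -0.002 0;0 0 0 0 0'
python3 -m pendant '56 0 0 0 0;56 0 0 0 0;56 0 0 0 0;56 0 0 0.03 0;56 0 0 0.05 0;56 0 0 0.06 0;56 0 0 0.05 0;60 -0.02 -0.03 0 0'
```

```text
clock: 13.88
tcp_pos: [590.2, -170.9, 30.8]
tool_rot: [0.0, 0.739, 0.673, 0.0]
ft_force: [0.5, -0.1, -1.6]
grip_width: 0.448
finger_force: 29.7
clock: 14.88
tcp_pos: [573.2, -201.2, 226.8]
tool_rot: [0.005, 0.738, 0.675, 0.002]
ft_force: [-0.1, -1.4, 0.5]
grip_width: 0.598
finger_force: 0.0
```

```bash
python3 -m pendant '75 -0.032 -0.03 0 0;75 -0.032 -0.03 0 0;75 -0.032 -0.03 0 0;75 -0.032 -0.03 0 0;75 -0.032 -0.03 -0.05 0;75 -0.03 -0.028 -0.05 0;75 0 0 -0.03 0;75 0 0 0 0'
python3 - <<'E'
from h import *
T,S=grab('top'),grab('scene');np.set_printoptions(precision=1,suppress=True)
st=arm.state()['tcp_pos'];print(st)
k=lambda d,p,x,y:(proj(d,p)-[x,y])*4
print('S tcp',k(S,st,250,210),'rim',k(S,[382.4,-379.4,32],250,210))
print('T jar',k(T,[589.5,-169.6,69],235,140))
a=cv2.resize(S['img'][210:330,250:350,::-1],None,fx=4,fy=4,interpolation=cv2.INTER_CUBIC)
b=cv2.resize(T['img'][140:240,235:335,::-1],None,fx=4,fy=4,interpolation=cv2.INTER_CUBIC);b=np.pad(b,((0,80),(0,0),(0,0)))
cv2.imwrite('pics/cru1.png',np.hstack([a,b]))
E
```

```text
clock: 15.88
tcp_pos: [381.4, -374.4, 92.9]
tool_rot: [-0.003, 0.74, 0.673, 0.001]
ft_force: [0.2, 0.7, 0.5]
grip_width: 0.75
finger_force: 0.0
[ 383.5 -376.4   96.5]
S tcp [214.6 166.3] rim [209.4 253.8]
T jar [129.6  80.6]
```

View pics/cru1.png

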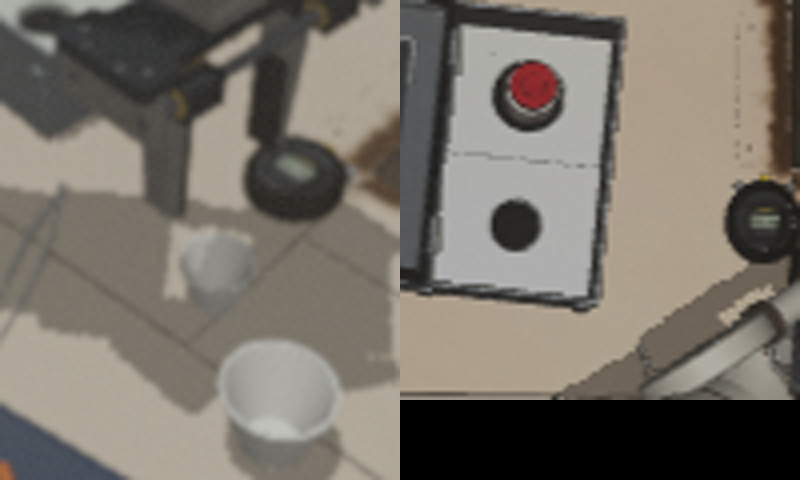

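Seen in the right-hand picture, the jar stands centred in the large recess (cap at 533,84). In the left-hand picture the open fingers sit over the small crucible (rim about 217,250). Going down.

```bash
python3 -m pendant '75 0 -0.004 -0.03 0;75 0 0 -0.03 0;75 0 0 -0.015 0;75 0 0 -0.005 0;75 0 0 0 0;75 0 0 0 0'
```

```text
clock: 16.73
tcp_pos: [383.6, -380.8, 16.5]
tool_rot: [0.001, 0.739, 0.674, -0.0]
ft_force: [0.0, -0.4, -0.5]
grip_width: 0.746
finger_force: 0.0
```

```bash
python3 -m pendant '75 0 0 -0.002 0;0 0 0 0 0;0 0 0 0 0;0 0 0 0 0;0 0 0 0 0;0 0 0 0 0'
python3 -m pendant '0 0 0 0.02 0;0 0 0 0.05 0;0 0 0 0.05 0;0 0 0 0 0'
python3 - <<'E'
from h import *
S=grab('scene');st=arm.state()['tcp_pos'];c=proj(S,st).astype(int);x,y=max(c[0]-60,0),max(c[1]-60,0)
cv2.imwrite('pics/cru2.png',cv2.resize(S['img'][y:y+120,x:x+120,::-1],None,fx=4,fy=4,interpolation=cv2.INTER_CUBIC));print(st,(proj(S,st)-[x,y])*4)
E
```

```text
clock: 17.48
tcp_pos: [383.0, -380.0, 13.4]
tool_rot: [0.0, 0.739, 0.673, 0.0]
ft_force: [0.4, -0.2, 0.4]
grip_width: 0.453
finger_force: 30.0
clock: 17.98
tcp_pos: [384.8, -382.9, 138.1]
tool_rot: [0.005, 0.739, 0.673, -0.001]
ft_force: [0.4, -0.3, -0.6]
grip_width: 0.451
finger_force: 30.0
[ 383.68468814 -381.22654931  135.21979785] [243.45403023 240.21610606]
```

View pics/cru2.png

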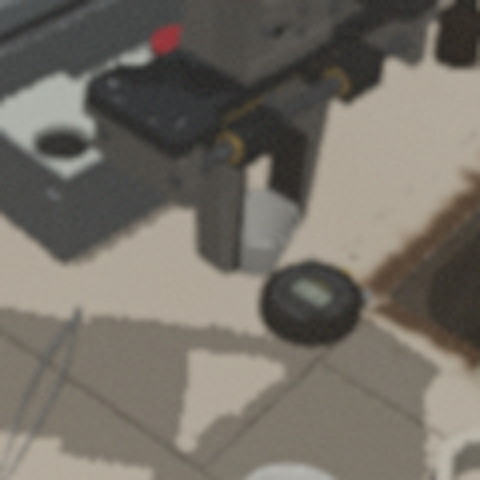

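```bash
python3 -m pendant '0 0.0162 0.0371 0.005 0;0 0.0162 0.0371 0 0;0 0.0162 0.0371 0 0;0 0.0162 0.0371 0 0;0 0.0162 0.0371 0 0;0 0.0162 0.0371 0 0;0 0 0 0 0;0 0 0 0 0'
python3 - <<'E'
from h import *
S=grab('scene');st=arm.state()['tcp_pos'];x,y=200,110
cv2.imwrite('pics/cru3.png',cv2.resize(S['img'][y:y+120,x:x+130,::-1],None,fx=4,fy=4,interpolation=cv2.INTER_CUBIC));print(st,(proj(S,st)-[x,y])*4,(proj(S,st-[0,0,13])-[x,y])*4,(proj(S,[480.9,-158.7,32])-[x,y])*4)
E
```

```text
clock: 19.02
tcp_pos: [479.2, -157.4, 137.0]
tool_rot: [-0.001, 0.739, 0.674, -0.001]
ft_force: [-0.3, -0.5, -0.9]
grip_width: 0.451
finger_force: 30.0
[ 479.31816352 -157.87347458  137.29574643] [238.72288938 283.53907538] [238.62842089 300.30546501] [240.43890627 411.86538715]
```

View pics/cru3.png

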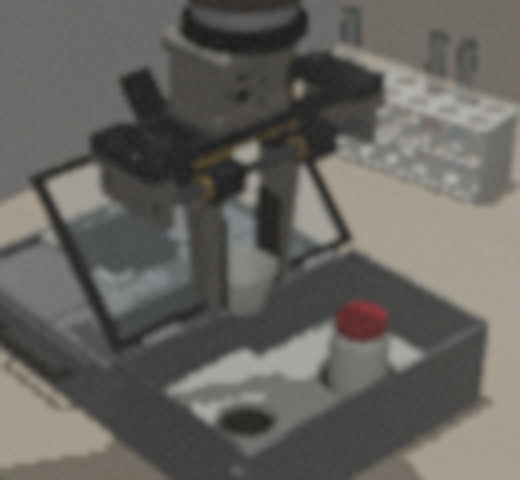

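```bash
python3 -m pendant '0 0.0015 0.0005 -0.03 0;0 0 0 -0.03 0;0 0 0 -0.02 0;0 0 0 -0.01 0;0 0 0 -0.005 0;0 0 0 0 0;0 0 0 0 0'
```

```text
clock: 19.95
tcp_pos: [482.2, -157.3, 44.1]
tool_rot: [0.001, 0.739, 0.673, 0.0]
ft_force: [0.1, -0.8, -0.8]
grip_width: 0.451
finger_force: 30.0
```

```bash
python3 -m pendant '0 0 0 -0.004 0;0 0 0 -0.002 0;0 0 0 0 0;0 0 0 0 0'
python3 -m pendant '56 0 0 0 0;56 0 0 0 0;56 0 0 0 0;56 0 0 0.03 0;56 0 0 0.05 0;56 0 0 0.06 0;56 0 0 0.06 0;56 0 0 0.06 0'
python3 -m pendant '40 0.03 0.05 0 0;40 0.03 0.05 0 0;40 0.015 0.045 0 0;40 0 0.03 0 0;40 0 0.015 0 0;40 0 0 0 0'
python3 - <<'E'
from h import *
T,S=grab('top'),grab('scene');np.set_printoptions(precision=1,suppress=True)
print(arm.state()['tcp_pos'])
a=cv2.resize(S['img'][110:230,200:330,::-1],None,fx=3,fy=3,interpolation=cv2.INTER_CUBIC)
b=cv2.resize(T['img'][140:230,180:310,::-1],None,fx=3,fy=4,interpolation=cv2.INTER_CUBIC)
cv2.imwrite('pics/placed.png',np.hstack([a,b]))
E
```

```text
clock: 20.45
tcp_pos: [481.6, -156.9, 37.3]
tool_rot: [0.0, 0.739, 0.673, 0.0]
ft_force: [-0.5, -0.8, 0.6]
grip_width: 0.453
finger_force: 30.0
clock: 21.45
tcp_pos: [481.3, -156.7, 299.3]
tool_rot: [0.0, 0.739, 0.673, 0.0]
ft_force: [2.2, -1.6, -0.6]
grip_width: 0.559
finger_force: 0.0
clock: 22.2
tcp_pos: [556.5, 33.3, 297.3]
tool_rot: [0.0, 0.739, 0.674, -0.0]
ft_force: [-0.4, 0.4, -0.3]
grip_width: 0.397
finger_force: 0.0
[556.6  32.1 297.3]
```

View pics/placed.png

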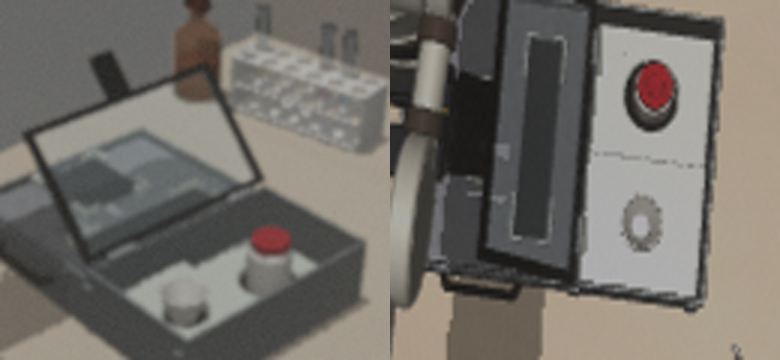

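The jar and crucible both stand in their recesses. My 14 views are used up, so from here I measure numerically. First I'll check the tab position, then push the flap shut from behind with closed fingers.

```bash
python3 -m pendant '0 0.002 0.01 0 0;0 0.001 0.01 0 0;0 0 0 0 0;0 0 0 0 0'
python3 - <<'E'
from h import *
S=grab('scene');T=grab('top');np.set_printoptions(precision=1,suppress=True)
g=cv2.cvtColor(S['img'],cv2.COLOR_RGB2GRAY)
m=(g<62).astype(np.uint8);m[:,:220]=0;m[:,300:]=0;m[:120]=0;m[200:]=0
for r in m[122:150:2,222:262]:print(''.join('#' if v else '.' for v in r))
for th in(2.1,2.2,2.3,2.4):
  for r in(136,158,180):
    print(th,r,proj(S,[544-.098*r*np.cos(th),-97-.995*r*np.cos(th),75+r*np.sin(th)]),end=' ')
  print()
E
```

```text
clock: 22.8
tcp_pos: [559.6, 53.1, 297.3]
tool_rot: [0.0, 0.739, 0.674, -0.0]
ft_force: [0.9, 0.1, -0.8]
grip_width: 0.007
finger_force: 0.0
........................................
........................................
........................................
...........#####........................
........#########.......................
.........#########......................
..........#########..................###
...........#########.............######.
............#########.......##..........
.............############...............
..............######....................
............###.........................
.......##...............................
..##....................................
2.1 136 [243.4 137.6] 2.1 158 [240.7 130.1] 2.1 180 [238.1 122.6] 
2.2 136 [240.9 138.6] 2.2 158 [237.9 131.4] 2.2 180 [234.8 124.2] 
2.3 136 [238.6 140.1] 2.3 158 [235.3 133.2] 2.3 180 [232.  126.3] 
2.4 136 [236.7 141.9] 2.4 158 [233.  135.4] 2.4 180 [229.4 129. ]
```

```bash
python3 -m pendant '0 0 0 -0.04 0;0 0 0 -0.04 0;0 0 0 -0.03 0;0 0 0 0 0'
python3 -m pendant '0 -0.0025 -0.025 0 0;0 -0.0025 -0.025 0 0;0 -0.0025 -0.025 0 0;0 -0.0025 -0.025 0 0;0 -0.0025 -0.025 0 0'
python3 -m pendant '0 -0.0025 -0.025 0 0;0 -0.0025 -0.025 0 0;0 -0.0025 -0.02 0 0;0 0 0 0.02 0;0 0 0 0.05 0;0 0 0 0.05 0'
```

```text
clock: 23.4
tcp_pos: [557.7, 53.1, 184.7]
tool_rot: [-0.002, 0.739, 0.673, -0.002]
ft_force: [-0.7, -0.0, 1.0]
grip_width: 0.008
finger_force: 0.0
clock: 24.02
tcp_pos: [548.3, -73.1, 189.9]
tool_rot: [0.002, 0.739, 0.673, 0.001]
ft_force: [0.9, 0.3, 0.2]
grip_width: 0.006
finger_force: 0.3
clock: 24.78
tcp_pos: [539.6, -142.2, 309.7]
tool_rot: [0.0, 0.739, 0.673, 0.0]
ft_force: [0.2, -0.3, 0.1]
grip_width: 0.005
finger_force: 0.0
```

```bash
python3 -m pendant '60 -0.027 -0.0185 0 -0.1335;60 -0.027 -0.0185 0 -0.1335;60 -0.027 -0.0185 0 -0.1335;60 -0.027 -0.0185 0 -0.1335;60 -0.027 -0.0185 -0.03 -0.1335;60 -0.027 -0.0185 -0.05 -0.1335;60 -0.027 -0.0185 -0.05 -0.1335;60 -0.027 -0.0185 -0.05 -0.1335'
python3 -m pendant '60 0 0 -0.03 0;60 0 0 0 0;60 0 0 0 0'
python3 - <<'E'
from h import *
T=grab('top');S=grab('scene');np.set_printoptions(precision=1,suppress=True)
st=arm.state();print(st['tcp_pos'],st['tool_rot'],st['q'])
a,b=st['tool_rot'][1:3];print('yang',np.degrees(np.arctan2(2*b*b-1,2*a*b)))
for n,d in(('T',T),('S',S)):
  hs=cv2.cvtColor(d['img'],cv2.COLOR_RGB2HSV);m=(hs[...,2]<62).astype(np.uint8)
  N,L,s,c=cv2.connectedComponentsWithStats(m)
  for i in range(1,N):
    if 60<s[i,4]<1000 and 190<c[i][0]<320 and 140<c[i][1]<225:print(n,s[i],c[i])
# forceps difference structure in scene
g=cv2.cvtColor(S['img'],cv2.COLOR_RGB2GRAY).astype(int)
bh=cv2.morphologyEx(g.astype(np.uint8),cv2.MORPH_BLACKHAT,np.ones((9,9),np.uint8))
for r in bh[250:305:2,240:275]:print(''.join('#' if v>18 else '.' for v in r))
print(proj(S,[383.7,-264,5]),proj(S,[265,-315.5,5]),proj(S,[324,-290,5]),proj(S,st['tcp_pos']))
E
```

```text
clock: 25.78
tcp_pos: [323.1, -291.4, 127.3]
tool_rot: [0.002, 0.98, 0.201, 0.001]
ft_force: [0.3, -0.8, 0.5]
grip_width: 0.602
finger_force: 0.0
clock: 26.15
tcp_pos: [324.6, -291.2, 99.3]
tool_rot: [0.002, 0.979, 0.204, 0.001]
ft_force: [-0.3, 0.1, 0.2]
grip_width: 0.6
finger_force: 0.0
[ 324.8 -291.2   99.5] [0.  1.  0.2 0. ] [-1.  -0.1  2.1  0.   1.1  0.2]
yang -66.4701511639295
T [240 140  62  78 725] [271.  180.8]
T [221 149  16  51 522] [228.7 174.1]
T [185 158  29  26 620] [199.3 170.8]
T [197 208  27   7  69] [210.4 211.8]
T [297 216  31  20 121] [311.6 223.8]
S [225 206  19  13 145] [232.  211.4]
...........................########
...........................#######.
...................................
...........##########....##........
...........######################..
............###################....
...##.............#############....
##.................######..........
...................#...............
................###................
.................#.................
......................#............
...................................
...................................
...................................
...................................
...................................
..........#........................
....#########.##...................
....####################...........
...#####################...........
........####....########...........
.........##..........###...........
......#.##.........................
.....##............................
...................................
...................................
...................................
[264.6 257. ] [245.8 296.3] [255.7 275.6] [256.4 245.6]
```

```bash
python3 -m pendant '60 -0.001 0.001 -0.04 0;60 0 0 -0.03 0;60 0 0 -0.015 0;60 0 0 -0.004 0;60 0 0 0 0;60 0 0 0 0'
```

```text
clock: 27.0
tcp_pos: [323.3, -289.9, 9.4]
tool_rot: [0.001, 0.979, 0.204, 0.0]
ft_force: [0.1, -0.4, 0.5]
grip_width: 0.597
finger_force: 0.0
```

```bash
python3 -m pendant '60 0 0 -0.005 0;60 0 0 -0.001 0;0 0 0 0 0;0 0 0 0 0;0 0 0 0 0;0 0 0 0 0;0 0 0 0 0'
python3 -m pendant '0 0 0 0.02 0;0 0 0 0.04 0;0 0 0 0.05 0;0 0 0 0.03 0;0 0 0 0 0;0 0 0 0 0'
```

```text
clock: 27.88
tcp_pos: [322.7, -289.0, 2.3]
tool_rot: [0.0, 0.979, 0.203, 0.0]
ft_force: [-0.1, -1.5, 0.7]
grip_width: 0.174
finger_force: 30.0
clock: 28.62
tcp_pos: [322.1, -288.2, 141.0]
tool_rot: [-0.001, 0.979, 0.203, -0.0]
ft_force: [-0.0, 0.5, 0.2]
grip_width: 0.175
finger_force: 30.0
```

```bash
python3 -m pendant '0 0.0281 0.030 0 -0.0635;0 0.0281 0.030 0 -0.0635;0 0.0281 0.030 0 -0.0635;0 0.0281 0.030 0 -0.0635;0 0.0281 0.030 0 -0.0635;0 0.0281 0.030 0 -0.0635;0 0.0281 0.030 0 -0.0635;0 0.0281 0.030 0 -0.0635'
python3 -m pendant '0 0 0 -0.02 0;0 0 0 0 0;0 0 0 0 0'
python3 - <<'E'
from h import *
S=grab('scene');T=grab('top');np.set_printoptions(precision=1,suppress=True)
st=arm.state();p=st['tcp_pos'];a,b=st['tool_rot'][1:3];an=np.arctan2(2*b*b-1,2*a*b);print(p,'yang',np.degrees(an))
u=np.array([-np.sin(an),np.cos(an),0])
g=cv2.cvtColor(S['img'],cv2.COLOR_RGB2GRAY).astype(np.uint8)
c=p+[0,0,3];e=[proj(S,c+u*s) for s in(-68,0,68)];print(e)
for q in e[0],e[2]:
    x,y=q.astype(int)
    print(x-9,y-6);print(g[y-6:y+7,x-9:x+10])
E
```

```text
clock: 29.62
tcp_pos: [546.9, -47.4, 139.7]
tool_rot: [-0.0, 0.999, -0.05, -0.002]
ft_force: [-0.2, -0.3, -0.2]
grip_width: 0.176
finger_force: 30.0
clock: 30.0
tcp_pos: [546.7, -49.1, 121.5]
tool_rot: [-0.0, 0.999, -0.049, -0.001]
ft_force: [-0.6, -0.4, 0.5]
grip_width: 0.178
finger_force: 30.0
[547.4 -49.4 122.6] yang -95.66874540246633
[array([229.4, 169.1]), array([248.1, 161.1]), array([265.5, 153.7])]
220 163
[[114 109  93  81  70  68  77  91  89  75  67  63  70  88 103 108 113 115
  116]
 [ 81  76  72  71  65  64  74  74  63  55  49  43  48  61  72  85 105 113
  121]
 [ 71  72  76  75  65  61  59  54  47  49  47  47  46  49  50  68  92 107
  114]
 [ 69  74  76  67  53  50  48  45  45  44  47  45  46  45  55  69  85  92
   96]
 [ 60  58  56  52  47  46  47  44  50  49  45  46  46  64  82  89  96  94
  100]
 [ 49  51  48  47  46  48  50  47  46  48  50  51  57  75  97  94  97  96
  102]
 [ 48  48  41  44  47  50  44  44  50  49  55  66  72  81  91  89  93  86
   80]
 [ 48  49  49  43  47  46  46  45  49  50  60  79  82  79  75  75  69  63
   53]
 [ 52  48  47  46  47  47  46  46
[... 734 characters left out ...]
 157 158 157 157 157 158 157 158 158 157 157
  156]
 [117 145 156 157 158 156 156 156 156 155 154 155 157 159 158 157 158 157
  159]
 [120 149 156 157 157 155 154 149 146 143 138 149 157 160 155 158 156 158
  159]
 [122 149 156 154 150 148 140 130 120 114 116 143 155 157 157 157 157 157
  157]
 [122 144 147 142 132 127 118 106 100 102 114 142 154 157 157 156 157 158
  157]
 [117 128 124 114 104 102 101  95 106 118 136 151 156 158 156 157 157 157
  157]
 [100 102 101  95  93  93  99 106 127 148 153 155 158 157 157 158 157 158
  159]
 [ 92  96  95  92  92 101 119 131 148 155 156 155 157 158 155 156 157 157
  158]
 [ 90  97  92  90  94 118 141 151 154 157 156 156 156 158 156 157 157 157
  158]]
```

Both ends of the held forceps land within a pixel of where a centred grip would put them. Lowering into the bay.

```bash
python3 -m pendant '0 -0.001 0.001 -0.03 0;0 0 0 -0.02 0;0 0 0 -0.01 0;0 0 0 -0.003 0;0 0 0 0 0;0 0 0 0 0'
```

```text
clock: 30.85
tcp_pos: [547.1, -48.1, 60.2]
tool_rot: [0.0, 0.999, -0.049, 0.001]
ft_force: [0.5, 1.2, -1.2]
grip_width: 0.178
finger_force: 30.0
```

```bash
python3 -m pendant '0 0 0 -0.004 0;0 0 0 -0.002 0;0 0 0 0 0;0 0 0 0 0'
```

```text
clock: 31.35
tcp_pos: [546.4, -47.9, 53.3]
tool_rot: [-0.0, 0.999, -0.049, -0.0]
ft_force: [-0.4, -0.2, 0.6]
grip_width: 0.173
finger_force: 30.0
```

```bash
python3 -m pendant '32 0 0 0 0;32 0 0 0 0;32 0 0 0 0;32 0 0 0.03 0;32 0 0 0.05 0;32 0 0 0.05 0;32 0 0 0 0'
python3 -m pendant '100 -0.0075 -0.039 0 0.007;100 -0.0075 -0.039 0 0.007;100 -0.0075 -0.039 0 0.007;100 -0.0075 -0.039 0 0.007;100 -0.0075 -0.039 0 0.007;100 -0.0075 -0.039 0 0.007;100 -0.0075 -0.039 0 0.007;100 -0.0075 -0.039 0 0.006'
python3 -m pendant '100 0 0 -0.05 0;100 0 0 -0.05 0;100 0 0 0 0;100 0 0 0 0'
python3 - <<'E'
from h import *
S=grab('scene');T=grab('top');np.set_printoptions(precision=1,suppress=True)
st=arm.state();p=st['tcp_pos'];a,b=st['tool_rot'][1:3];an=np.arctan2(2*b*b-1,2*a*b);print(p,'yang',np.degrees(an))
# stopwatch extent in scene: dark comp
m=(cv2.cvtColor(S['img'],cv2.COLOR_RGB2GRAY)<62).astype(np.uint8);N,L,s,c=cv2.connectedComponentsWithStats(m)
for i in range(1,N):
    if 60<s[i,4] and 300<c[i][0]<345 and 235<c[i][1]<280:print(s[i],c[i])
q=np.linspace(0,6.28,60)
P=np.array([proj(S,[487.3+36.5*np.cos(t),-361.4+31*np.sin(t),z]) for t in q for z in(0,18)]);print(P.min(0),P.max(0))
P=np.array([proj(T,[487.3+36.5*np.cos(t),-361.4+31*np.sin(t),z]) for t in q for z in(0,18)]);print(P.min(0),P.max(0),'obs T 317 185 335 206')
# forceps in bay: brightness profile in top
g=cv2.cvtColor(T['img'],cv2.COLOR_RGB2GRAY)
print(proj(T,[547,-48,58]));print(g[146:204:2,216:242])
E
```

```text
clock: 32.22
tcp_pos: [549.5, -48.8, 188.4]
tool_rot: [0.001, 0.999, -0.049, 0.005]
ft_force: [0.6, -0.7, 0.2]
grip_width: 0.321
finger_force: 0.0
clock: 33.22
tcp_pos: [485.5, -360.6, 181.6]
tool_rot: [-0.001, 1.0, -0.022, -0.001]
ft_force: [0.9, 0.2, 0.6]
grip_width: 0.998
finger_force: 0.0
clock: 33.72
tcp_pos: [487.0, -360.4, 84.6]
tool_rot: [0.001, 1.0, -0.021, 0.001]
ft_force: [0.6, -0.6, 0.7]
grip_width: 1.0
finger_force: 0.0
[ 487.9 -361.3   86.1] yang -92.46046098530091
[311 245  26  20 312] [324.  254.9]
[308.  241.3] [335.4 265.8]
[315.2 183.7] [335.2 206.5] obs T 317 185 335 206
[228.8 173.7]
[[106 110  86 101 101 104 104 103 103 105 105 104 104 105 103 104 106 105
  104 103 101 103 101 102 102 103]
 [ 97  87 101 106 104 103 102 103 104 122 163 164 159 134 101 105 106 107
  102  98 106 105 103 100 100 102]
 [ 96  86 115 103 101 102 103 104 111 133 113  34  33  34  37  40  40  41
   49  49  45  96 149  96 103 103]
 [100  68 100 100 101 103 103 104 118 129  47  33  32  33  36  39  34  32
   34  34  32  87 150  95 106 105]
 [111  85 101 105 102 101 100 101 122 142  34  33  3
[... 1973 characters left out ...]
32  52 103
  124 104 104 100 102 101 101  91]
 [107 108 110 113 127 110  33  31  32  38  55  47  31  32  32  32  69 117
   89 104 103 104 104 102 100  95]
 [104 104 106 119 134  59  33  32  32  35  54  59  33  32  33  31  88 148
   96 104 104 100 102 101  97  92]
 [107 105 104 123 145  48  31  32  32  32  33  32  30  33  33  33  90 149
   95 104 101 100 100 101  97  94]
 [107 106 103 117 143  46  41  41  34  34  33  34  31  33  32  40  88 129
  103 101 103 103 103 104 101 102]
 [110 111 107 107 106  91  84  78 106 106 104 106 110 132 163 156 131 112
  105 104 103 103 103 103 107 116]
 [111 111 110 112 110 111 109 110 107 106 104 105 106 103 105 103 105 105
  103 104 103 104 103  98  89 112]]
```

The forceps lie inside the long bay, well centred. Now gripping the stopwatch.

```bash
python3 -m pendant '100 0 0 -0.03 0;100 0 0 -0.03 0;100 0 0 -0.012 0;100 0 0 -0.004 0;100 0 0 0 0;100 0 0 0 0'
```

```text
clock: 34.58
tcp_pos: [487.2, -360.7, 8.6]
tool_rot: [0.001, 1.0, -0.022, 0.001]
ft_force: [0.1, 0.4, 0.2]
grip_width: 0.998
finger_force: 0.0
```

```bash
python3 -m pendant '100 0 0 -0.004 0;100 0 0 -0.001 0;0 0 0 0 0;0 0 0 0 0;0 0 0 0 0;0 0 0 0 0;0 0 0 0 0'
python3 -m pendant '0 0 0 0.02 0;0 0 0 0.04 0;0 0 0 0.05 0;0 0 0 0.05 0;0 0 0 0 0;0 0 0 0 0'
```

```text
clock: 35.45
tcp_pos: [486.5, -360.0, 2.4]
tool_rot: [0.0, 1.0, -0.022, 0.0]
ft_force: [0.4, 0.0, -0.5]
grip_width: 0.651
finger_force: 30.0
clock: 36.2
tcp_pos: [486.2, -359.6, 162.5]
tool_rot: [-0.0, 1.0, -0.022, -0.0]
ft_force: [0.4, 0.4, -0.5]
grip_width: 0.648
finger_force: 30.0
```

```bash
python3 -m pendant '0 0.0071 0.0405 0 0.1515;0 0.0071 0.0405 0 0.1515;0 0.0071 0.0405 0 0.1515;0 0.0071 0.0405 0 0.1515;0 0.0071 0.0405 0 0.1515'
python3 -m pendant '0 0.0071 0.0405 0 0.1515;0 0.0071 0.0405 0 0.1515;0 0.0071 0.0405 0 0.1515;0 0.0071 0.0405 0 0.1515;0 0.0071 0.0405 0 0.1515;0 0 0 0 0;0 0 0 0 0'
python3 - <<'E'
from h import *
S=grab('scene');np.set_printoptions(precision=1,suppress=True)
st=arm.state();p=st['tcp_pos'];a,b=st['tool_rot'][1:3];an=np.arctan2(2*b*b-1,2*a*b);print(p,'yang',np.degrees(an))
g=cv2.cvtColor(S['img'],cv2.COLOR_RGB2GRAY);q=proj(S,p+[0,0,7]);x,y=q.astype(int);print(q,x-22,y-16)
for r in g[y-16:y+18,x-22:x+23]:print(''.join('#' if v<58 else '.' for v in r))
th=np.linspace(0,6.28,60)
P=np.array([proj(S,[p[0]+31*np.cos(t),p[1]+36.5*np.sin(t),p[2]+z]) for t in th for z in(-2.4,15.6)]);print(P.min(0),P.max(0))
E
```

```text
clock: 36.83
tcp_pos: [520.7, -155.4, 160.3]
tool_rot: [-0.002, 0.936, 0.352, -0.001]
ft_force: [1.2, 0.3, -0.6]
grip_width: 0.648
finger_force: 30.0
clock: 37.7
tcp_pos: [556.5, 44.7, 161.0]
tool_rot: [-0.001, 0.742, 0.671, -0.001]
ft_force: [0.0, 0.3, -0.8]
grip_width: 0.645
finger_force: 30.0
[556.7  44.3 161.3] yang -5.772589492200256
[227.6 136.8] 205 120
.............................#####...........
.............................#####...........
.............................#####...........
..............................####...........
..............................####...........
..............................####...........
..............................####...........
..............................####...........
..............................####...........
..............................####...........
..............................####...........
..............................####...........
...................#.###......####...........
................########.#########...........
................####......########...........
................###.......########...........
.
[... 154 characters left out ...]
################............
................################.............
................################.............
................##############...............
................############.................
.............................................
.............................................
.............................................
.............................................
.............................................
.............................................
.............................................
.............................................
.............................................
.............................................
[216.1 129.4] [239.  144.9]
```

```bash
python3 -m pendant '0 0 -0.0005 -0.04 0;0 0 0 -0.03 0;0 0 0 -0.02 0;0 0 0 -0.008 0;0 0 0 -0.002 0;0 0 0 0 0;0 0 0 0 0'
```

```text
clock: 38.62
tcp_pos: [558.2, 44.4, 63.3]
tool_rot: [0.001, 0.741, 0.671, 0.001]
ft_force: [0.2, 0.2, -0.7]
grip_width: 0.65
finger_force: 30.0
```

```bash
python3 -m pendant '0 -0.001 0 -0.006 0;0 0 0 -0.003 0;0 0 0 -0.001 0;0 0 0 0 0;0 0 0 0 0'
```

```text
clock: 39.25
tcp_pos: [556.1, 44.7, 53.3]
tool_rot: [-0.0, 0.741, 0.671, -0.0]
ft_force: [-4.5, 0.2, 8.1]
grip_width: 0.65
finger_force: 30.0
```

```bash
python3 -m pendant '78 0 0 0 0;78 0 0 0 0;78 0 0 0 0;78 0 0 0.02 0;78 0 0 0.05 0;78 0 0 0.06 0;78 0 0 0.06 0'
python3 -m pendant '78 -0.03 0.05 0.02 0;78 -0.03 0.05 0.02 0;78 -0.03 0.05 0 0;78 -0.03 0.05 0 0;78 -0.03 0.05 0 0;78 -0.03 0.05 0 0;78 0 0 0 0'
python3 - <<'E'
from h import *
S=grab('scene');T=grab('top');np.set_printoptions(precision=1,suppress=True,linewidth=200)
h=cv2.cvtColor(T['img'],cv2.COLOR_RGB2HSV);g=cv2.cvtColor(T['img'],cv2.COLOR_RGB2GRAY)
print(g[150:192,180:220])
m=(((h[...,0]<8)|(h[...,0]>172))&(h[...,1]>110)&(h[...,2]>50)).astype(np.uint8);N,L,s,c=cv2.connectedComponentsWithStats(m)
for i in range(1,N):
    if 250<c[i][0]<285 and 140<c[i][1]<200 and s[i,4]>20:print('jar',s[i],c[i],ray(T,*c[i],69))
m=(h[...,2]<62).astype(np.uint8);N,L,s,c=cv2.connectedComponentsWithStats(m)
for i in range(1,N):
    if 240<c[i][0]<300 and 140<c[i][1]<220 and s[i,4]>40:print('dark',s[i],c[i])
print(g[183:208,250:278])
# flap shut: tab/frame in the scene, compare with the first picture's projected frame
ms=(cv2.cvtColor(S['img'],cv2.COLOR_RGB2HSV)[...,2]<62).astype(np.uint8);N,L,s,c=cv2.connectedComponentsWithStats(ms)
for i in range(1,N):
    if 190<c[i][0]<325 and 150<c[i][1]<235 and s[i,4]>40:print('S',s[i],c[i])
E
```

```text
clock: 40.12
tcp_pos: [556.0, 44.6, 243.8]
tool_rot: [-0.0, 0.741, 0.671, -0.0]
ft_force: [0.2, -1.2, -0.5]
grip_width: 0.778
finger_force: 0.0
clock: 41.0
tcp_pos: [374.2, 347.1, 282.2]
tool_rot: [-0.0, 0.739, 0.673, -0.0]
ft_force: [-0.3, -1.3, 0.4]
grip_width: 0.781
finger_force: 0.0
[[153 153 154 ...  86 116 104]
 [152 152 152 ...  92 111 102]
 [152 152 154 ...  68 101 100]
 ...
 [144 104  60 ... 106 105 103]
 [140  90  62 ... 106 108 104]
 [109  88  66 ... 107 108 107]]
jar [263 156  10  11  71] [267.8 160.7] [ 587.7 -170.9   69. ]
dark [228 140  74  78 761] [270.2 181. ]
[[123 122 123 123 124 123 123 123 123 123 124 123 124 123 124 125 124 124 123 125 123 124 126 124 123 124 124 123]
 [122 122 123 123 123 124 124 123 123 124 123 123 124 123 123 124 123 124 123 124 125 124 125 124 124 124 125 123]
 [123 123 122 123 125 123 124 124 123 123 123 124 123 124 124 123 123 124 123 124 125 124 125 123 124 124 123 125]
 [123 123 123 123 124 123 123 124 124 125 123 125 124 124 124 124 124 123 125 124 124 123 124 124 125 124 125 124]
 [124 124 124 123 124 122 123 124 124 124 124 124 123 12
[... 1811 characters left out ...]
25 124 124 125 125 124 124 125 125 126 124 126 125 126 124 126 125 125 125 125 125 125]
 [124 124 124 123 125 125 126 125 124 125 126 125 126 124 125 125 125 125 126 126 126 124 126 126 125 125 125 126]
 [124 125 125 124 126 124 125 124 125 125 124 125 124 124 126 125 125 125 124 126 126 126 125 125 126 126 125 125]
 [124 125 125 124 124 124 126 126 125 124 125 125 124 125 125 126 125 126 126 126 125 125 126 126 126 125 125 126]
 [124 125 125 125 125 125 126 123 126 125 126 125 124 124 125 126 124 126 125 125 126 126 125 126 126 125 125 126]]
S [216 163  28  15 236] [229.6 171. ]
S [242 175  26  18  63] [253.3 184.6]
S [230 187  91  36 419] [279.5 207.8]
S [198 190  21  16  71] [207.4 198.5]
```

```bash
python3 - <<'E'
from h import *
S=load('scene');T=load('top');g=cv2.cvtColor(T['img'],cv2.COLOR_RGB2GRAY)
for r in g[154:190,180:220]:print(''.join('#' if v<38 else '+' if v<50 else '-' if v<75 else '.' if v<120 else 'o' for v in r))
th=np.linspace(0,6.28,80)
for z in (51,69):
  P=np.array([proj(T,[556.5+31*np.cos(t),45.5+36.5*np.sin(t),z]) for t in th]);print(z,P.min(0)-[180,154],P.max(0)-[180,154])
print(ray(T,263.8,194.8,56))
gs=cv2.cvtColor(S['img'],cv2.COLOR_RGB2GRAY)
for r in gs[156:186,208:252]:print(''.join('#' if v<38 else '+' if v<50 else '-' if v<75 else '.' if v<120 else 'o' for v in r))
for z in (51,69):
  P=np.array([proj(S,[556.5+31*np.cos(t),45.5+36.5*np.sin(t),z]) for t in th]);print(z,P.min(0)-[208,156],P.max(0)-[208,156])
print(arm.state()['ft_force'])
E
```

```text
ooooo..-................................
ooooo.--................................
ooooo...................................
ooooo..o.ooooo..........................
ooooo..o+++---..........................
ooooo..o+########+++--.......oooooo.....
oooo...o##################++++++--.o-...
ooooo...+#########################.o....
oooo..-.+++#######################.o....
oooo.-..+-.+#####+++#############+.o....
oooo.---+-.+##+++++++++##########-......
oooo.-.-##+##+++++++++++#########+-.....
oooo.-.-####+++++++++++++########-.-....
oooo.-.-###+++++-...-+++--#######-......
ooo..-.+###+++++-....+++++#######-......
oooo....+##++++--....+-+++#######-.-....
ooo.....+##++++-..o..++++++######-......
ooo.-..+###++++-.....++++++######-......
ooo.-.-####++++-.....+++++#######-......
ooo.-.-####+++++....-+++++######+-......
ooo.-.-#####+++++----+++++######-.......
ooo.-.+#++###+++++++++++-#######+.......
ooo.--+-..###+++++++++++########-.......
ooo...++-.#####+++++--##########-.-.....
oo....##########################-.......
oo...-##########################-.......
oo..o+#########################-.o
[... 1321 characters left out ...]
+++++-........
...........--+++++++++++++++++++---.........
.............--+-+++++++++++++---...........
..............-----+++++-++----.............
...................----..---................
.................oo.........................
..................oo........................
...................o.................o......
............................................
............................................
............................................
.....................oooo..................-
....................ooooo................---
51 [10.28712336  9.11715581] [31.64324589 20.1283386 ]
69 [9.95214497 4.25962313] [31.4942537  15.12999727]
[ 0.38393426 -0.11455335  0.17187889]
```

The measurements agree with the goal:
- **Flap:** its frame is back at its starting pixels, so it is shut.
- **Jar and crucible:** both centres are within about 2.5 mm of their recesses.
- **Forceps:** inside the long bay.
- **Stopwatch:** flat and centred in its bay.

Handing in.

```bash
python3 -c "
from workcell import arm
print(arm.hand_in())"
```

```text
the job is handed in; nothing more can be done
None
```

The kit is packed and handed in at about 41 s: crucible and jar in their recesses under the shut flap, forceps and stopwatch flat in their bays; the hand-in gave no verdict, so this rests on my own camera measurements.

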